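# Gather the loose pots in the picking corner of the tote and hold it tilted

## Task

Take the grey salon tote by its handle, lift it and carry it level until its cut-off corner with the low lip is in the air over the paper towel, and only then tip it down towards that corner until all four glass pots have slid together into it. Finish while holding it there: the program ends with the tote still in the gripper, steady, clear of everything, tilted towards the lip with the pots lying in that corner over the towel, ready to be picked out. Lose no pot, and leave the glue bottle, the tweezers and the dish of cotton pads alone.

Things in the scene. Friction and masses are not known exactly. Their poses are not given: they have to be found in the camera images.
- tote_grip (a point): middle of the handle of the grey plastic salon tote: a fixed straight bar along the tote's x, over its middle, 120 mm long, 22 mm wide (y), 20 mm high, centred 110 mm above the tote's underside; sloping struts run from its ends down to the two short walls. Ordinary grippy plastic. Axes are the tote's: z up, x along the bar; the cut-off corner lies towards +x and +y
- tote_lip (a point): picking corner of the tote: its +x +y corner is cut off at 45 degrees (50 mm off each side) and closed by a lip only 21 mm high. This point is on the upper face of the floor, at the middle of the lip's inner side: x +92, y +57, z -106 mm from the middle of the handle in the tote's axes, 4 mm above the underside
- tote: the whole tote: open tray, 240 (x) by 170 (y) mm outside, about 0.36 kg, 4 mm floor and walls, walls 50 mm high. Origin: centre of its underside, 110 mm below the middle of the handle, same axes. The tray is smooth: pots begin to slide on its floor at 9 to 14 degrees of tilt; where they also rub along a wall into the corner, 30 to 35 degrees is sure
- pot1_center (a point): one of four alike small round glass cosmetic pots with a metal screw lid, 30 mm across, 22 mm high, about 28 g, closed, standing loose on the floor of the tote and free to slide there; this point is its centre, 11 mm above its underside; z is the pot's axis
- pot2_center (a point): one of four alike small round glass cosmetic pots with a metal screw lid, 30 mm across, 22 mm high, about 28 g, closed, standing loose on the floor of the tote and free to slide there; this point is its centre, 11 mm above its underside; z is the pot's axis
- pot3_center (a point): one of four alike small round glass cosmetic pots with a metal screw lid, 30 mm across, 22 mm high, about 28 g, closed, standing loose on the floor of the tote and free to slide there; this point is its centre, 11 mm above its underside; z is the pot's axis
- pot4_center (a point): one of four alike small round glass cosmetic pots with a metal screw lid, 30 mm across, 22 mm high, about 28 g, closed, standing loose on the floor of the tote and free to slide there; this point is its centre, 11 mm above its underside; z is the pot's axis
- towel: white paper towel lying flat and fixed on the cream padded couch (the work surface, flat, at height 0), 260 mm (x) by 240 mm (y), 2 mm thick, quilted; origin at the centre of its underside, z up
- glue_bottle: bystander: small black adhesive bottle standing upright, 24 mm across, 62 mm high; origin at the centre of its underside
- tweezers: bystander: steel tweezers lying flat, about 130 mm long along their x, 8 mm high; origin under their middle
- pad_dish: bystander: low round clear dish with cotton pads, 84 mm across, 22 mm high; origin at the centre of its underside
Mind the look-alikes: they are no part of the job. Leave any blue, brown or turquoise look-alike of the part that bears pot4_center alone.

How it is judged (in metres and radians):
On the way:
1. the tote is held level in the air with its lipped corner over the towel (angle between tote_grip's own z axis and vertical below 0.2 rad and height (world z) of tote_lip above 0.03 m and contact force between the fingers and tote above 1 N and x of tote_lip in the frame of towel between -0.13 and 0.13 m and y of tote_lip in the frame of towel between -0.12 and 0.12 m), for 0.2 s.
At the end, for the whole second after the job is handed in: Fingers hold the tote in the air off everything else, lip point 30 mm up or more and inside the towel outline; tote steady, its x and y axes each 7 degrees or more below level, total tilt under 54 degrees; all four pots stay with their centres within 100 mm of the lip point (contact force between the fingers and tote above 1 N and contact force between tote and towel below 0.3 N and contact force between tote and glue_bottle below 0.3 N and contact force between tote and tweezers below 0.3 N and contact force between tote and pad_dish below 0.3 N and height (world z) of tote_lip above 0.03 m and x of tote_lip in the frame of towel between -0.13 and 0.13 m and y of tote_lip in the frame of towel between -0.12 and 0.12 m and angle between tote_grip's own x axis and vertical above 1.6908 rad and angle between tote_grip's own y axis and vertical above 1.6908 rad and angle between tote_grip's own z axis and vertical below 0.95 rad and linear speed of tote below 0.03 m/s and angular speed of tote below 0.15 rad/s and distance between each of pot1_center, pot2_center, pot3_center, pot4_center and tote_lip below 0.1 m); the arm keeps its last pose, push and grip.
It fails at once if a pot leaves the tote (distance between any of pot1_center, pot2_center, pot3_center, pot4_center and tote_grip above 0.19 m).
It fails at once if a bystander is pushed more than 30 mm (distance of any of glue_bottle, tweezers, pad_dish from where it was at the start of the episode above 0.03 m).
It also fails if it takes over 48 s, if anything falls off the work surface, if the arm or the gripper's body presses on something with over 40 N, if the wrist force passes 120 N, or if a joint passes its speed limit or range.

## Robot

A 7-joint arm with a two-finger parallel gripper is mounted at the origin on the work surface. World frame = base frame: x ahead of the robot, y to its left, z up, the work surface at z = 0. Lengths are in mm, angles in rad, forces in N, time in s.
With the tool pointing down it reaches from about 400 to 875 mm from the base axis. Payload 4.4 kg.
Tool frame: the origin (TCP) lies at the very end of the fingers, on their centre line; the grasp point (between the pads) lies 19 mm behind it; z points along the fingers, y is the line along which they close (so a half turn about z gives the same grasp; the last joint's range is limited). The gripper opens to 85 mm and grips with 20 to 120 N. Pads are 22 mm wide; open, the fingers measure 114 mm over their backs; the gripper's body (76 mm by 85 mm) begins 54 mm behind the grasp point. The pads swing forward as they close: fully open they stand 13 mm farther back than shut.
Start: joints at [-1.348, 0.628, 0.038, 1.517, -0.027, 0.996, -0.02], TCP at [185.096, 623.103, 206.513] pointing down, gripper open.
Joint ranges: [-3.06, 3.06], [-0.37, 2.12], [-1.25, 1.32], [0.18, 2.47], [-1.1, 4.24], [0.23, 1.98], [-2.94, 2.94]. Speed limits (rad/s): [2.57, 2.57, 3.14, 3.14, 3.14, 3.14, 3.14].

## Interface

Orientations are given as [roll, pitch, yaw] about the fixed x, y, z axes, in that order (R = Rz(yaw) Ry(pitch) Rx(roll)).
In Python, from cell import ctrl gives the robot as it stands.
- The arm moves only by the tool jog_arm, never from a script. Its argument "plan" is a list of rows, each an object of numbers: "tx", "ty", "tz": the shift along the tool's x, y, z as a fraction of full scale; "wx", "wy", "wz": the turn, a rotation vector about the tool's x, y, z as a fraction of full scale; "claw": the closure, from 0 (fully open) to 1 (shut). In form: [{"tx": .., "ty": .., "tz": .., "wx": .., "wy": .., "wz": .., "claw": ..}, ...]. A call has 1 to 12 rows; each row is the pose to reach, as a shift and turn from the pose commanded when the call began, along the tool's axes at that moment; what a row does not reach only later rows make up. Full scale, the value 1, is 300 mm for a shift and 90 degrees for a turn. A row lasts 1/10 s, in which the tool goes at most 50 mm and 8.59 degrees, less where a joint would pass 70% of its speed; a pose out of reach is approached as far as the arm can. A call with a number of a shift or a turn outside -1 to 1 is refused whole. A call with a gripper value outside its range is refused whole. The fingers move at their own pace and stop on an object; the grip force is fixed at half the most. Time passes only in rows, so rows that repeat a pose let the fingers close. It gives the time, the measured TCP pose, the force, the opening and the grip force at its end, in the units of the state.
- ctrl.read_state(): the state, without advancing time (a new reading comes with each control period).
- ctrl.get_image(name): name is "scene" or "top" or "wrist"; returns a dict with "img" (400x640x3 uint8, red, green, blue), "depth" (400x640 float32, mm along the optical axis (not along the pixel's ray), 0 where there is no reading), "fx", "fy", "cx", "cy" (pixels), "position" and "orientation" of the camera in the world; the wrist camera has in their place "hand_eye" (4x4, takes a point from camera to tool coordinates, whose origin is the TCP and whose axes are the flange's). Camera axes: x right, y down, z forward; pixel columns grow to the right and rows downward; lengths in mm; the calibration is good to about 2 mm. A picture is of the moment at which its call begins: read the wrist's pose just before it.
- ctrl.finish_job(): hands the job in; it is judged then, once.
Trained networks look in a picture, given as the dict that the camera call returned (one of the last four; its "shot" number tells which), for a name from the list of things; names that differ only in an ending like _2 or _b are one class to them, and where a whole thing is asked for, a point or a joint stands for the part that bears it (a point fixed in the world has none). Each returns a list of dicts, best first, with "score" (0 to 1); they miss things now and then, are a little off and sometimes report something else, mostly with a low value. They report only what shows in the picture. A call takes as long as a camera call. They do not tell look-alikes from the thing itself.
- ctrl.trace(picture, thing): "pixels" (400x640 bool, what is visible of it) and "extent" ([centre column, centre row, width, height] in pixels, round what is visible of it).
The state is a dict: "clock": time; "qpos": joint angles; "qd": joint speeds; "tau": joint torques, N m; "eef_pos": TCP position; "tool_rot": TCP orientation; "force": force on the tool from outside, world axes, zero at the start; "torque": the same for the moment, N m; "width": finger opening in mm; "gripper_force": force on a finger pad.
Only numpy, scipy, OpenCV 4.12 (cv2) and the standard library are available. Lean on these libraries where they do the work, as an engineer would, in place of code of your own. Each camera call takes 0.05 s, during which the arm holds its last target. There are 200 camera calls.

## Working session

There is one attempt and no reset: what is moved stays moved. The work goes in short steps, Python scripts to look and compute and a tool call to move; the robot and the scene stay as the last step left them, time stands still between calls to the robot, and variables do not carry over. Pictures are saved under pics/ and viewed, at most 10 in all, crops included, and the job is handed in when it is done.

Besides the shell and the picture viewer there is one more tool, called after "Request:" as name(argument=value, ...) on one line, values as JSON. jog_arm: Moves the arm, as the interface text tells. Shift numbers are shares of 300 mm and turn numbers shares of 90 degrees, none past 1 either way. Its arguments: {"type":"object","properties":{"plan":{"type":"array"}},"required":["plan"]}

```bash
mkdir -p pics; cat > h.py <<'E'
import numpy as np,cv2
from scipy.spatial.transform import Rotation as R
from cell import ctrl
def rot(o): 
    o=np.array(o,float)
    return o if o.shape==(3,3) else R.from_euler('xyz',o).as_matrix()
def cloud(p):
    d=p["depth"];v,u=np.mgrid[:400,:640]
    c=np.stack([(u-p["cx"])/p["fx"]*d,(v-p["cy"])/p["fy"]*d,d],-1)
    return c@rot(p["orientation"]).T+np.array(p["position"])
def save(p,n): cv2.imwrite(f"pics/{n}.png",p["img"][...,::-1])
E
python3 - <<'E'
from h import *
s=ctrl.read_state();print({k:s[k] for k in("clock","eef_pos","tool_rot","width")})
for cam in("top","scene"):
    p=ctrl.get_image(cam);save(p,cam);P=cloud(p);print(cam,p["position"],p["orientation"])
    for t in("tote","pot1_center","towel","glue_bottle","tweezers","pad_dish","tote_grip"):
        for r in ctrl.trace(p,t)[:7]:
            m=r["pixels"]&(p["depth"]>0);q=P[m]
            if len(q):print(t,round(r["score"],2),np.round(r["extent"]),np.round(np.median(q,0)),np.round(np.percentile(q,[2,98],axis=0)).tolist(), p["img"][r["pixels"]].mean(0).round())
E
```

```text
{'clock': 0.0, 'eef_pos': array([184.88986249, 622.41178509, 205.58527967]), 'tool_rot': array([-3.13964408e+00,  1.33834274e-05,  2.85281484e+00]), 'width': 85.56495251096453}
top [ 412.72032178    9.18372847 1060.186881  ] [-2.95262697 -0.00671359 -1.5981353 ]
tote 0.9 [254. 249.  84. 112.] [493. 177.   5.] [[377.0, 93.0, 0.0], [618.0, 268.0, 120.0]] [113. 110. 102.]
pot1_center 0.36 [356. 131.  32.  34.] [787. -79.  16.] [[746.0, -117.0, 1.0], [824.0, -42.0, 24.0]] [141. 146. 138.]
towel 0.69 [404. 226. 109. 117.] [ 541. -197.    2.] [[417.0, -317.0, -2.0], [673.0, -79.0, 6.0]] [162. 170. 160.]
glue_bottle 0.69 [300. 142.  17.   8.] [756.  56.  39.] [[750.0, 46.0, 7.0], [764.0, 67.0, 64.0]] [46. 46. 46.]
tweezers 0.76 [326. 289.  14.  44.] [401.   3.   5.] [[347.0, -4.0, -2.0], [453.0, 11.0, 10.0]] [131. 131. 119.]
pad_dish 0.84 [356. 131.  32.  34.] [785. -80.  16.] [[746.0, -117.0, -0.0], [824.0, -43.0, 24.0]] [141. 145. 137.]
tote_grip 0.69 [251. 246.  83. 117.] [494. 177.   5.] [[376.0, 93.0, -0.0], [619.0, 269.0, 120.0]] [113. 110. 102.]
tote_grip 0.55 [357. 130.  34.  32.] [
[... 587 characters left out ...]
0, 29.0]] [88. 86. 82.]
towel 0.61 [267. 194. 139.  84.] [ 562. -187.    3.] [[417.0, -314.0, 0.0], [675.0, -73.0, 5.0]] [123. 126. 107.]
glue_bottle 0.57 [307. 293.  14.  27.] [764.  62.  36.] [[736.0, 43.0, 2.0], [770.0, 70.0, 64.0]] [34. 34. 31.]
tweezers 0.5 [371. 190.  24.  26.] [401.   4.   7.] [[350.0, -3.0, -0.0], [452.0, 12.0, 9.0]] [88. 85. 76.]
pad_dish 0.85 [237. 273.  42.  39.] [785. -76.  17.] [[744.0, -116.0, 3.0], [822.0, -38.0, 23.0]] [106. 107.  95.]
tote_grip 0.67 [428. 236. 121. 115.] [510. 190.  14.] [[369.0, 92.0, 3.0], [622.0, 269.0, 121.0]] [66. 62. 58.]
tote_grip 0.22 [237. 274.  41.  42.] [785. -77.  17.] [[745.0, -116.0, 3.0], [822.0, -38.0, 23.0]] [106. 107.  95.]
```

View pics/top.png

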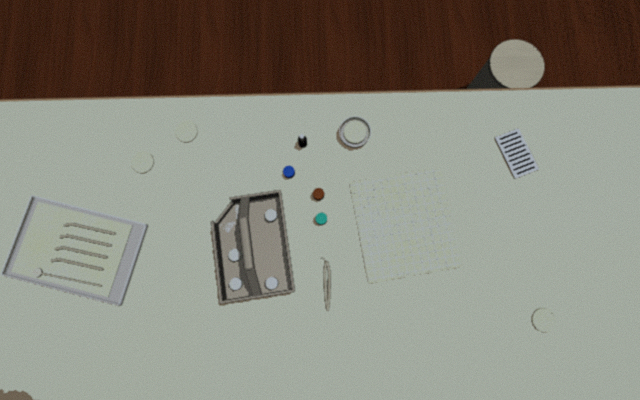

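View pics/scene.png

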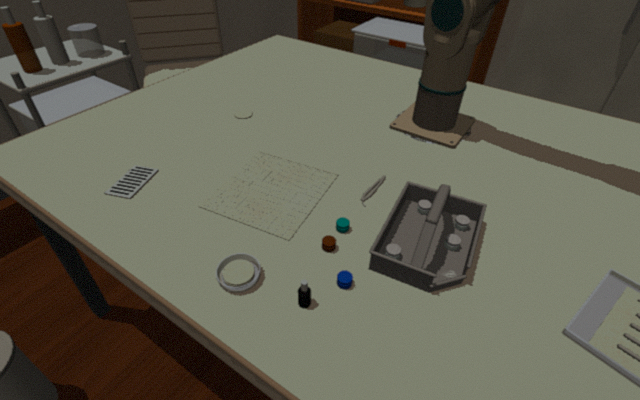

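The tote (top image, centred near col 252, row 247) has its cut-off corner up-left, which is world +x +y. The towel is at about (404, 226), and the look-alikes stand between them. Next I fit the bar, the towel and the pots.

```bash
python3 - <<'E'
from h import *
for cam in("top","scene"):
    p=ctrl.get_image(cam);P=cloud(p)
    r=ctrl.trace(p,"tote")[0];k=cv2.dilate(r["pixels"].astype(np.uint8),np.ones((5,5)))>0
    q=P[k&(p["depth"]>0)]
    b=q[(q[:,2]>112)&(q[:,2]<130)]
    f=lambda b:cv2.minAreaRect(b[:,:2].astype(np.float32))
    print(cam,"bar",len(b),f(b),np.median(b[:,2]))
    a=q[(q[:,2]>40)&(q[:,2]<60)];print("rim",f(a))
    c,_,vt=np.linalg.svd(b[:,:2]-b[:,:2].mean(0),full_matrices=False);print(b.mean(0),vt[0])
    t=ctrl.trace(p,"towel")[0];print("towel",f(P[t["pixels"]&(p["depth"]>0)]))
E
```

```text
top bar 530 ((496.87066650390625, 181.74533081054688), (119.30006408691406, 22.636856079101562), 7.3105950355529785) 118.88220803078053
rim ((497.0733947753906, 182.3283233642578), (246.8585662841797, 177.90008544921875), 7.34988260269165)
[496.05454583 180.69516404 118.64941853] [-0.99163512 -0.12907283]
towel ((545.883056640625, -196.82733154296875), (265.6572265625, 249.1924285888672), 8.673917770385742)
scene bar 500 ((496.3050537109375, 182.78489685058594), (121.82565307617188, 22.15251350402832), 7.487324237823486) 120.08262119749637
rim ((494.2138671875, 182.59048461914062), (247.8325958251953, 176.9595489501953), 7.537592887878418)
[502.87790807 184.1737611  119.44580644] [0.99123792 0.13208853]
towel ((538.1478271484375, -197.35537719726562), (272.7196044921875, 242.70489501953125), 8.225590705871582)
```

Request:
jog_arm(plan=[{"tx": -0.7, "ty": -0.55, "wz": -0.266, "claw": 0}, {"tx": -0.7, "ty": -0.55, "wz": -0.266, "claw": 0}, {"tx": -0.7, "ty": -0.55, "wz": -0.266, "claw": 0}, {"tx": -0.7, "ty": -0.55, "wz": -0.266, "claw": 0}, {"tx": -0.7, "ty": -0.55, "wz": -0.266, "claw": 0}, {"tx": -0.7, "ty": -0.55, "wz": -0.266, "claw": 0}, {"tx": -0.7, "ty": -0.55, "wz": -0.266, "claw": 0}, {"tx": -0.7, "ty": -0.55, "wz": -0.266, "claw": 0}, {"tx": -0.7, "ty": -0.55, "wz": -0.266, "claw": 0}])

```text
invalid input at $.plan[0]: expected keys tx, ty, tz, wx, wy, wz, claw
```

```bash
cat > go.py <<'E'
import sys
from h import *
# usage: go.py x y z roll pitch yaw(deg, tool) -> fractions
s=ctrl.read_state();print(round(s["clock"],2),np.round(s["eef_pos"],1),np.round(np.degrees(s["tool_rot"]),1),np.round(s["qpos"],2),round(s["width"],1),round(s["gripper_force"],1),np.round(s["force"],1))
if len(sys.argv)>6:
    a=list(map(float,sys.argv[1:7]));A=rot(s["tool_rot"])
    print(np.round(A.T@(np.array(a[:3])-s["eef_pos"])/300,3),np.round(R.from_matrix(A.T@R.from_euler('xyz',a[3:],degrees=True).as_matrix()).as_rotvec(degrees=True)/90,3))
E
python3 go.py 497 182 160 180 0 -172.6
```

```text
1.1 [185.1 623.1 206.5] [180.   -0.  163.5] [-1.35  0.63  0.04  1.52 -0.03  1.   -0.02] 85.5 0.0 [-0.   0.1 -0.7]
[-1.415 -1.113  0.155] [ 0.    -0.    -0.266]
```

Request:
jog_arm(plan=[{"tx": -0.7, "ty": -0.55, "tz": 0, "wx": 0, "wy": 0, "wz": -0.266, "claw": 0}, {"tx": -0.7, "ty": -0.55, "tz": 0, "wx": 0, "wy": 0, "wz": -0.266, "claw": 0}, {"tx": -0.7, "ty": -0.55, "tz": 0, "wx": 0, "wy": 0, "wz": -0.266, "claw": 0}, {"tx": -0.7, "ty": -0.55, "tz": 0, "wx": 0, "wy": 0, "wz": -0.266, "claw": 0}, {"tx": -0.7, "ty": -0.55, "tz": 0, "wx": 0, "wy": 0, "wz": -0.266, "claw": 0}, {"tx": -0.7, "ty": -0.55, "tz": 0, "wx": 0, "wy": 0, "wz": -0.266, "claw": 0}, {"tx": -0.7, "ty": -0.55, "tz": 0, "wx": 0, "wy": 0, "wz": -0.266, "claw": 0}, {"tx": -0.7, "ty": -0.55, "tz": 0, "wx": 0, "wy": 0, "wz": -0.266, "claw": 0}, {"tx": -0.7, "ty": -0.55, "tz": 0, "wx": 0, "wy": 0, "wz": -0.266, "claw": 0}])

```text
clock: 2.0
eef_pos: [338.3, 406.8, 206.6]
tool_rot: [3.14, -0.0, -3.01]
force: [-0.4, 1.2, -0.2]
width: 85.2
gripper_force: 0.0
```

```bash
python3 go.py 497 182 160 180 0 -172.6
```

```text
2.0 [338.3 406.8 206.6] [ 179.9   -0.  -172.5] [-0.88  0.46 -0.08  1.85  0.04  0.83  0.73] 85.2 0.0 [-0.4  1.2 -0.2]
[-0.426 -0.812  0.154] [ 0.001 -0.     0.001]
```

Request:
jog_arm(plan=[{"tx": -0.426, "ty": -0.812, "tz": 0.154, "wx": 0, "wy": 0, "wz": 0, "claw": 0}, {"tx": -0.426, "ty": -0.812, "tz": 0.154, "wx": 0, "wy": 0, "wz": 0, "claw": 0}, {"tx": -0.426, "ty": -0.812, "tz": 0.154, "wx": 0, "wy": 0, "wz": 0, "claw": 0}, {"tx": -0.426, "ty": -0.812, "tz": 0.154, "wx": 0, "wy": 0, "wz": 0, "claw": 0}, {"tx": -0.426, "ty": -0.812, "tz": 0.154, "wx": 0, "wy": 0, "wz": 0, "claw": 0}, {"tx": -0.426, "ty": -0.812, "tz": 0.154, "wx": 0, "wy": 0, "wz": 0, "claw": 0}, {"tx": -0.426, "ty": -0.812, "tz": 0.154, "wx": 0, "wy": 0, "wz": 0, "claw": 0}, {"tx": -0.426, "ty": -0.812, "tz": 0.154, "wx": 0, "wy": 0, "wz": 0, "claw": 0}, {"tx": -0.426, "ty": -0.812, "tz": 0.154, "wx": 0, "wy": 0, "wz": 0, "claw": 0}])

```text
clock: 2.9
eef_pos: [496.5, 182.6, 160.4]
tool_rot: [3.14, -0.0, -3.009]
force: [-0.4, 0.7, -0.1]
width: 85.7
gripper_force: 0.0
```

```bash
python3 go.py 497 182 91 180 0 -172.6; python3 - <<'E'
from h import *
s=ctrl.read_state();p=ctrl.get_image("wrist");save(p,"wrist1")
d=p["depth"];v,u=np.mgrid[:400,:640];c=np.stack([(u-p["cx"])/p["fx"]*d,(v-p["cy"])/p["fy"]*d,d,np.ones_like(d)],-1)
t=(c@np.array(p["hand_eye"]).T)[...,:3];W=t@rot(s["tool_rot"]).T+s["eef_pos"]
b=W[(d>0)&(abs(W[...,2]-120)<6)&(abs(W[...,0]-497)<75)&(abs(W[...,1]-182)<30)]
print(len(b),cv2.minAreaRect(b[:,:2].astype(np.float32)),np.median(b[:,2]))
E
```

```text
2.9 [496.5 182.6 160.4] [ 179.9   -0.  -172.4] [-0.36  0.52 -0.06  1.9   0.05  0.72  1.25] 85.7 0.0 [-0.4  0.7 -0.1]
[-0.001 -0.003  0.231] [ 0.001 -0.     0.002]
4180 ((494.88568115234375, 179.7288055419922), (118.25599670410156, 21.884607315063477), 7.451915264129639) 118.9339042493657
```

View pics/wrist1.png

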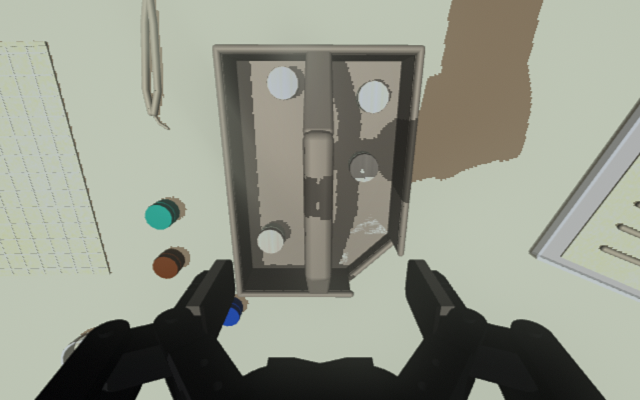

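The wrist view shows the bar at about col 318, centred between the fingers, with four white pots in the tray at (283,82), (373,97), (363,167) and (270,240). Nothing obstructs the fingers, so I descend and close.

Request:
jog_arm(plan=[{"tx": 0, "ty": -0.003, "tz": 0.12, "wx": 0, "wy": 0, "wz": 0, "claw": 0}, {"tx": 0, "ty": -0.003, "tz": 0.2, "wx": 0, "wy": 0, "wz": 0, "claw": 0}, {"tx": 0, "ty": -0.003, "tz": 0.231, "wx": 0, "wy": 0, "wz": 0, "claw": 0}, {"tx": 0, "ty": -0.003, "tz": 0.231, "wx": 0, "wy": 0, "wz": 0, "claw": 0.3}, {"tx": 0, "ty": -0.003, "tz": 0.231, "wx": 0, "wy": 0, "wz": 0, "claw": 0.6}, {"tx": 0, "ty": -0.003, "tz": 0.231, "wx": 0, "wy": 0, "wz": 0, "claw": 1}, {"tx": 0, "ty": -0.003, "tz": 0.231, "wx": 0, "wy": 0, "wz": 0, "claw": 1}, {"tx": 0, "ty": -0.003, "tz": 0.231, "wx": 0, "wy": 0, "wz": 0, "claw": 1}, {"tx": 0, "ty": -0.003, "tz": 0.231, "wx": 0, "wy": 0, "wz": 0, "claw": 1}, {"tx": 0, "ty": -0.003, "tz": 0.231, "wx": 0, "wy": 0, "wz": 0, "claw": 1}, {"tx": 0, "ty": -0.003, "tz": 0.231, "wx": 0, "wy": 0, "wz": 0, "claw": 1}, {"tx": 0, "ty": -0.003, "tz": 0.231, "wx": 0, "wy": 0, "wz": 0, "claw": 1}])

```text
clock: 4.15
eef_pos: [498.4, 179.8, 92.3]
tool_rot: [3.141, 0.002, -3.013]
force: [-0.7, 0.9, 6.1]
width: 18.8
gripper_force: 58.5
```

```bash
python3 go.py 497 182 235 180 0 -172.6
```

```text
4.15 [498.4 179.8  92.3] [ 1.799e+02  1.000e-01 -1.726e+02] [-0.36  0.62 -0.05  1.96  0.06  0.56  1.24] 18.8 58.5 [-0.7  0.9  6.1]
[ 0.002  0.008 -0.476] [ 0.001  0.001 -0.   ]
```

Request:
jog_arm(plan=[{"tx": 0, "ty": 0, "tz": -0.015, "wx": 0, "wy": 0, "wz": 0, "claw": 1}, {"tx": 0, "ty": 0, "tz": -0.045, "wx": 0, "wy": 0, "wz": 0, "claw": 1}, {"tx": 0, "ty": 0, "tz": -0.09, "wx": 0, "wy": 0, "wz": 0, "claw": 1}, {"tx": 0, "ty": 0, "tz": -0.145, "wx": 0, "wy": 0, "wz": 0, "claw": 1}, {"tx": 0, "ty": 0, "tz": -0.2, "wx": 0, "wy": 0, "wz": 0, "claw": 1}, {"tx": 0, "ty": 0, "tz": -0.26, "wx": 0, "wy": 0, "wz": 0, "claw": 1}, {"tx": 0, "ty": 0, "tz": -0.32, "wx": 0, "wy": 0, "wz": 0, "claw": 1}, {"tx": 0, "ty": 0, "tz": -0.38, "wx": 0, "wy": 0, "wz": 0, "claw": 1}, {"tx": 0, "ty": 0, "tz": -0.43, "wx": 0, "wy": 0, "wz": 0, "claw": 1}, {"tx": 0, "ty": 0, "tz": -0.46, "wx": 0, "wy": 0, "wz": 0, "claw": 1}, {"tx": 0, "ty": 0, "tz": -0.476, "wx": 0, "wy": 0, "wz": 0, "claw": 1}, {"tx": 0, "ty": 0, "tz": -0.476, "wx": 0, "wy": 0, "wz": 0, "claw": 1}])

```text
clock: 5.35
eef_pos: [497.5, 179.0, 234.0]
tool_rot: [3.142, 0.0, -3.013]
force: [1.1, -0.3, -4.4]
width: 19.1
gripper_force: 59.0
```

```bash
python3 - <<'E'
from h import *
# targets: lip near towel centre; tote yaw -65
y=np.radians(-65);o=R.from_euler('z',y).apply([92,57,0]);print(o, np.array([545,-197,0])-o)
E
python3 go.py 446 -130 235 180 0 115
```

```text
[ 90.54042394 -59.29107549   0.        ] [ 454.45957606 -137.70892451    0.        ]
5.35 [497.5 179.  234. ] [ 180.     0.  -172.6] [-0.35  0.42 -0.07  1.82  0.04  0.9   1.27] 19.1 59.0 [ 1.1 -0.3 -4.4]
[ 0.303 -0.999 -0.003] [0.    0.    0.804]
```

```bash
python3 go.py 490 10 235 180 0 150
```

```text
5.35 [497.5 179.  234. ] [ 180.     0.  -172.6] [-0.35  0.42 -0.07  1.82  0.04  0.9   1.27] 19.1 59.0 [ 1.1 -0.3 -4.4]
[ 0.097 -0.556 -0.003] [0.    0.    0.415]
```

Request:
jog_arm(plan=[{"tx": 0.002, "ty": -0.015, "tz": 0, "wx": 0, "wy": 0, "wz": 0.01, "claw": 1}, {"tx": 0.008, "ty": -0.045, "tz": 0, "wx": 0, "wy": 0, "wz": 0.034, "claw": 1}, {"tx": 0.016, "ty": -0.09, "tz": 0, "wx": 0, "wy": 0, "wz": 0.067, "claw": 1}, {"tx": 0.026, "ty": -0.15, "tz": 0, "wx": 0, "wy": 0, "wz": 0.112, "claw": 1}, {"tx": 0.037, "ty": -0.21, "tz": 0, "wx": 0, "wy": 0, "wz": 0.157, "claw": 1}, {"tx": 0.047, "ty": -0.27, "tz": 0, "wx": 0, "wy": 0, "wz": 0.2, "claw": 1}, {"tx": 0.058, "ty": -0.33, "tz": 0, "wx": 0, "wy": 0, "wz": 0.246, "claw": 1}, {"tx": 0.068, "ty": -0.39, "tz": 0, "wx": 0, "wy": 0, "wz": 0.291, "claw": 1}, {"tx": 0.079, "ty": -0.45, "tz": 0, "wx": 0, "wy": 0, "wz": 0.336, "claw": 1}, {"tx": 0.088, "ty": -0.505, "tz": 0, "wx": 0, "wy": 0, "wz": 0.377, "claw": 1}, {"tx": 0.094, "ty": -0.54, "tz": 0, "wx": 0, "wy": 0, "wz": 0.403, "claw": 1}, {"tx": 0.097, "ty": -0.556, "tz": 0, "wx": 0, "wy": 0, "wz": 0.415, "claw": 1}])

```text
clock: 6.55
eef_pos: [490.2, 8.5, 233.8]
tool_rot: [-3.141, 0.0, 2.615]
force: [-0.5, 0.5, -5.7]
width: 19.1
gripper_force: 58.9
```

```bash
python3 go.py 480 -150 235 180 0 115
```

```text
6.55 [490.2   8.5 233.8] [-180.     0.   149.8] [-0.17  0.37  0.13  1.92 -0.06  0.86  1.04] 19.1 58.9 [-0.5  0.5 -5.7]
[-0.236 -0.474 -0.004] [-0.     0.     0.387]
```

Request:
jog_arm(plan=[{"tx": -0.006, "ty": -0.012, "tz": 0, "wx": 0, "wy": 0, "wz": 0.01, "claw": 1}, {"tx": -0.018, "ty": -0.036, "tz": 0, "wx": 0, "wy": 0, "wz": 0.03, "claw": 1}, {"tx": -0.038, "ty": -0.076, "tz": 0, "wx": 0, "wy": 0, "wz": 0.062, "claw": 1}, {"tx": -0.064, "ty": -0.128, "tz": 0, "wx": 0, "wy": 0, "wz": 0.105, "claw": 1}, {"tx": -0.09, "ty": -0.18, "tz": 0, "wx": 0, "wy": 0, "wz": 0.147, "claw": 1}, {"tx": -0.116, "ty": -0.232, "tz": 0, "wx": 0, "wy": 0, "wz": 0.19, "claw": 1}, {"tx": -0.142, "ty": -0.284, "tz": 0, "wx": 0, "wy": 0, "wz": 0.232, "claw": 1}, {"tx": -0.168, "ty": -0.336, "tz": 0, "wx": 0, "wy": 0, "wz": 0.275, "claw": 1}, {"tx": -0.194, "ty": -0.388, "tz": 0, "wx": 0, "wy": 0, "wz": 0.317, "claw": 1}, {"tx": -0.216, "ty": -0.434, "tz": 0, "wx": 0, "wy": 0, "wz": 0.354, "claw": 1}, {"tx": -0.23, "ty": -0.462, "tz": 0, "wx": 0, "wy": 0, "wz": 0.377, "claw": 1}, {"tx": -0.236, "ty": -0.474, "tz": 0, "wx": 0, "wy": 0, "wz": 0.387, "claw": 1}])

```text
clock: 7.75
eef_pos: [480.4, -149.9, 233.8]
tool_rot: [-3.141, 0.0, 2.007]
force: [-0.5, 0.0, -4.7]
width: 19.1
gripper_force: 58.9
```

```bash
python3 go.py 480 -150 235 180 0 115; python3 - <<'E'
from h import *
s=ctrl.read_state();A=rot(s["tool_rot"])
T=A@np.diag([-1,1,-1]) # tote axes: x=-tool x, y=tool y, z=-tool z
print(T, "lip",s["eef_pos"]-A[:,2]*19+T@[92,57,-106])
for cam in ("top","wrist"):
    p=ctrl.get_image(cam);save(p,cam+"2")
    if cam=="top":
        P=cloud(p);r=ctrl.trace(p,"tote")[0];q=P[r["pixels"]&(p["depth"]>0)]
        print(cv2.minAreaRect(q[:,:2].astype(np.float32)),np.percentile(q[:,2],[5,50,95]))
a=np.array([57,-92,0]) # placeholder
E
```

```text
7.75 [ 480.4 -149.9  233.8] [-180.    0.  115.] [ 0.02  0.4   0.32  1.89 -0.16  0.88  0.85] 19.1 58.9 [-0.5  0.  -4.7]
[ 0.    -0.001 -0.004] [-0.  0.  0.]
[[ 4.22889922e-01  9.06181058e-01  5.31888955e-05]
 [-9.06181013e-01  4.22889881e-01  3.48544861e-04]
 [ 2.93351706e-04 -1.95594877e-04  9.99999938e-01]] lip [ 570.95775457 -209.21308393  146.78961415]
((490.19091796875, -149.8662567138672), (184.38406372070312, 273.19683837890625), 30.732969284057617) [141.54744655 145.39202793 257.58047325]
```

View pics/top2.png

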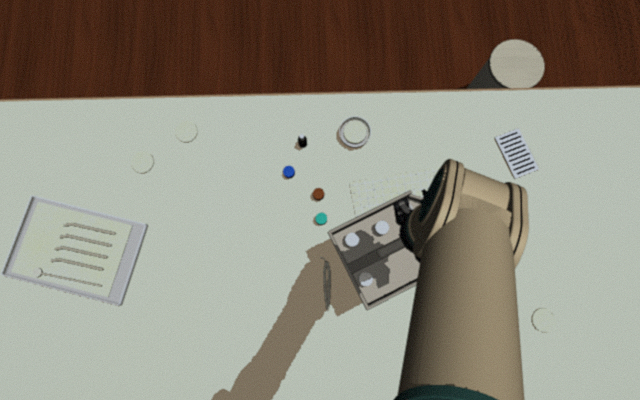

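View pics/wrist2.png

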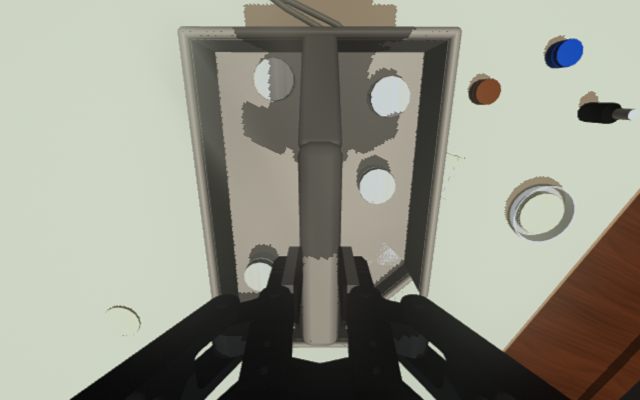

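The top view shows the tote level with its lip corner over the towel. The wrist view shows all four pots inside, at (272,78), (390,95), (377,186) and (258,275). Now I tip it slowly about the (x+y) tool axis.

Request:
jog_arm(plan=[{"tx": 0, "ty": 0, "tz": 0, "wx": 0.006, "wy": 0.006, "wz": 0, "claw": 1}, {"tx": 0, "ty": 0, "tz": 0, "wx": 0.018, "wy": 0.018, "wz": 0, "claw": 1}, {"tx": 0, "ty": 0, "tz": 0, "wx": 0.032, "wy": 0.032, "wz": 0, "claw": 1}, {"tx": 0, "ty": 0, "tz": 0, "wx": 0.046, "wy": 0.046, "wz": 0, "claw": 1}, {"tx": 0, "ty": 0, "tz": 0, "wx": 0.06, "wy": 0.06, "wz": 0, "claw": 1}, {"tx": 0, "ty": 0, "tz": 0, "wx": 0.074, "wy": 0.074, "wz": 0, "claw": 1}, {"tx": 0, "ty": 0, "tz": 0, "wx": 0.086, "wy": 0.086, "wz": 0, "claw": 1}, {"tx": 0, "ty": 0, "tz": 0, "wx": 0.098, "wy": 0.098, "wz": 0, "claw": 1}, {"tx": 0, "ty": 0, "tz": 0, "wx": 0.11, "wy": 0.11, "wz": 0, "claw": 1}, {"tx": 0, "ty": 0, "tz": 0, "wx": 0.12, "wy": 0.12, "wz": 0, "claw": 1}, {"tx": 0, "ty": 0, "tz": 0, "wx": 0.13, "wy": 0.13, "wz": 0, "claw": 1}, {"tx": 0, "ty": 0, "tz": 0, "wx": 0.14, "wy": 0.14, "wz": 0, "claw": 1}])

```text
clock: 9.1
eef_pos: [480.8, -148.4, 233.8]
tool_rot: [-2.917, -0.219, 1.987]
force: [0.4, -0.7, -4.0]
width: 19.0
gripper_force: 58.9
```

```bash
python3 go.py; python3 - <<'E'
from h import *
s=ctrl.read_state();A=rot(s["tool_rot"]);T=A@np.diag([-1,1,-1])
print(T[2], "lip",s["eef_pos"]-A[:,2]*19+T@[92,57,-106])
E
```

```text
9.1 [ 480.8 -148.4  233.8] [-167.2  -12.5  113.8] [ 0.08  0.59  0.3   1.61 -0.17  1.29  0.87] 19.0 58.9 [ 0.4 -0.7 -4. ]
[-0.2172864  -0.21699818  0.95168189] lip [ 541.70777806 -196.48422457  118.63210814]
```

Request:
jog_arm(plan=[{"tx": 0, "ty": 0, "tz": 0, "wx": 0.008, "wy": 0.008, "wz": 0, "claw": 1}, {"tx": 0, "ty": 0, "tz": 0, "wx": 0.02, "wy": 0.02, "wz": 0, "claw": 1}, {"tx": 0, "ty": 0, "tz": 0, "wx": 0.034, "wy": 0.034, "wz": 0, "claw": 1}, {"tx": 0, "ty": 0, "tz": 0, "wx": 0.048, "wy": 0.048, "wz": 0, "claw": 1}, {"tx": 0, "ty": 0, "tz": 0, "wx": 0.062, "wy": 0.062, "wz": 0, "claw": 1}, {"tx": 0, "ty": 0, "tz": 0, "wx": 0.076, "wy": 0.076, "wz": 0, "claw": 1}, {"tx": 0, "ty": 0, "tz": 0, "wx": 0.09, "wy": 0.09, "wz": 0, "claw": 1}, {"tx": 0, "ty": 0, "tz": 0, "wx": 0.104, "wy": 0.104, "wz": 0, "claw": 1}, {"tx": 0, "ty": 0, "tz": 0, "wx": 0.118, "wy": 0.118, "wz": 0, "claw": 1}, {"tx": 0, "ty": 0, "tz": 0, "wx": 0.132, "wy": 0.132, "wz": 0, "claw": 1}, {"tx": 0, "ty": 0, "tz": 0, "wx": 0.14, "wy": 0.14, "wz": 0, "claw": 1}, {"tx": 0, "ty": 0, "tz": 0, "wx": 0.14, "wy": 0.14, "wz": 0, "claw": 1}])

```text
clock: 10.3
eef_pos: [480.9, -148.8, 233.0]
tool_rot: [-2.672, -0.425, 1.908]
force: [0.6, -0.0, -4.7]
width: 19.0
gripper_force: 59.1
```

Request:
jog_arm(plan=[{"tx": 0, "ty": 0, "tz": 0, "wx": 0, "wy": 0, "wz": 0, "claw": 1}, {"tx": 0, "ty": 0, "tz": 0, "wx": 0, "wy": 0, "wz": 0, "claw": 1}, {"tx": 0, "ty": 0, "tz": 0, "wx": 0, "wy": 0, "wz": 0, "claw": 1}, {"tx": 0, "ty": 0, "tz": 0, "wx": 0, "wy": 0, "wz": 0, "claw": 1}, {"tx": 0, "ty": 0, "tz": 0, "wx": 0, "wy": 0, "wz": 0, "claw": 1}, {"tx": 0, "ty": 0, "tz": 0, "wx": 0, "wy": 0, "wz": 0, "claw": 1}])

```text
clock: 10.9
eef_pos: [480.5, -148.6, 233.9]
tool_rot: [-2.673, -0.425, 1.908]
force: [-0.4, -0.7, -3.5]
width: 19.0
gripper_force: 59.1
```

```bash
python3 go.py; python3 - <<'E'
from h import *
s=ctrl.read_state();A=rot(s["tool_rot"]);T=A@np.diag([-1,1,-1])
G=s["eef_pos"]-A[:,2]*19;print(T[2], "lip",G+T@[92,57,-106])
w=ctrl.get_image("wrist");sc=ctrl.get_image("scene")
v=np.hstack([w["img"],sc["img"]]);v=cv2.resize(np.vstack([w["img"][...,::-1],sc["img"][...,::-1]]),(480,600));cv2.imwrite("pics/tilt.png",v)
M=np.array(w["hand_eye"]);d=w["depth"];vv,u=np.mgrid[:400,:640]
c=np.stack([(u-w["cx"])/w["fx"]*d,(vv-w["cy"])/w["fy"]*d,d,np.ones_like(d)],-1)
W1=(c@M.T)[...,:3]@A.T+s["eef_pos"]
for n,p,P in(("wrist",w,W1),("scene",sc,cloud(sc))):
    for r in ctrl.trace(p,"pot1_center")[:8]:
        q=P[r["pixels"]&(p["depth"]>0)]
        if len(q):print(n,round(r["score"],2),np.round(r["extent"]),"tote frame",np.round(T.T@(np.median(q,0)-G)))
E
```

```text
10.9 [ 480.5 -148.6  233.9] [-153.1  -24.3  109.3] [ 0.13  0.79  0.28  1.34 -0.17  1.66  0.88] 19.0 59.1 [-0.4 -0.7 -3.5]
[-0.41193353 -0.41185495  0.8128261 ] lip [ 505.06037834 -183.73126327  101.79012825]
wrist 0.66 [399. 212.  43.  39.] tote frame [  9.  65. -87.]
wrist 0.66 [320. 190. 278. 316.] tote frame [-42.   5. -78.]
```

View pics/tilt.png

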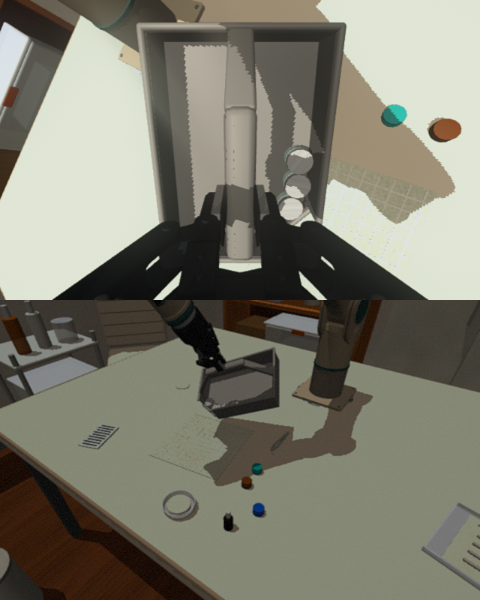

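Three pots lie in a row along the +y wall towards the lip, the farthest about 85 mm from the lip point. The fourth is hidden by the fingers, so I look for it in the fixed cameras.

```bash
python3 - <<'E'
from h import *
s=ctrl.read_state();A=rot(s["tool_rot"]);T=A@np.diag([-1,1,-1]);G=s["eef_pos"]-A[:,2]*19
out=[]
for cam in("scene","top"):
    p=ctrl.get_image(cam);t=(cloud(p)-G)@T
    c=(np.array(p["position"])*0+G-p["position"])@rot(p["orientation"]);u,v=int(c[0]/c[2]*p["fx"]+p["cx"]),int(c[1]/c[2]*p["fy"]+p["cy"])
    k=p["img"][max(0,v-50):v+80,max(0,u-70):u+90];out.append(cv2.resize(k[...,::-1],(640,300*1),interpolation=3) if 0 else cv2.resize(k[...,::-1],(640,290),interpolation=cv2.INTER_CUBIC))
    m=(p["depth"]>0)&(abs(t[...,0])<115)&(abs(t[...,1])<80)&(t[...,2]>-100)&(t[...,2]<-78)
    q=t[m];print(cam,len(q));h,_,_=np.histogram2d(q[:,0],q[:,1],[range(-120,121,15),range(-90,91,15)]);print(h.astype(int))
cv2.imwrite("pics/crop.png",np.vstack(out))
w=ctrl.get_image("wrist");cv2.imwrite("pics/wc.png",cv2.resize(w["img"][150:370,180:460,::-1],(760,597),interpolation=cv2.INTER_CUBIC))
E
```

```text
scene 450
[[ 5  0  0  0  0  0  0  0  0  0  0  0]
 [10  0  0  0  0  0  0  0  0  0  0  0]
 [ 7  0  0  0  0  0  0  0  0  0  0  0]
 [10  0  0  0  0  0  0  0  0  0  0  0]
 [ 4  0  0  0  0  0  0  0  0  0  0  0]
 [ 2  0  0  0  0  0  0  0  0  0  0  0]
 [ 0  0  0  0  0  0  0  0  0  0  0  0]
 [ 0  0  0  0  0  0  0  0  0  3  2  0]
 [ 0  0  0  0  0  0  0  0  0 16  4  0]
 [ 0  0  0  0  0  0  0  0  0  7  4  0]
 [ 1  0  0  0  0  0  0  0  0 16  4  0]
 [ 0  0  0  0  0  0  0  0  0 17  2  0]
 [ 2  0  0  0  0  0  0  0  0 30  4  0]
 [ 2  0  0  0  0  0  0 17 40  8  8  4]
 [ 3  0  0  0  0  0  0 24 38 27  6  0]
 [ 0  8 10 13 20 14 15 18 20  5  0  0]]
top 9
[[0 0 0 0 0 0 0 0 0 0 0 0]
 [0 0 0 0 0 0 0 0 0 0 0 0]
 [0 0 0 0 0 0 0 0 0 0 0 0]
 [0 0 0 0 0 0 0 0 0 0 0 0]
 [0 0 0 0 0 0 0 0 0 0 0 0]
 [0 0 0 0 0 0 0 0 0 0 0 0]
 [0 0 0 0 0 0 0 0 0 0 0 0]
 [0 0 0 0 0 0 0 0 0 0 0 0]
 [0 0 0 0 0 0 0 0 0 0 0 0]
 [0 0 0 0 0 0 0 0 0 0 0 0]
 [0 0 0 0 0 0 0 0 0 0 0 0]
 [0 0 0 0 0 0 0 0 0 0 0 0]
 [0 0 0 0 0 0 0 0 0 0 8 1]
 [0 0 0 0 0 0 0 0 0 0 0 0]
 [0 0 0 0 0 0 0 0 0 0 0 0]
 [0 0 0 0 0 0 0 0 0 0 0 0]]
```

View pics/crop.png

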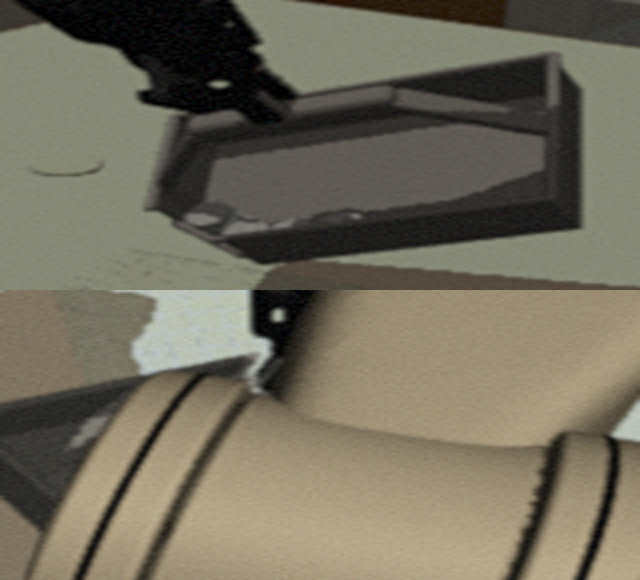

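View pics/wc.png

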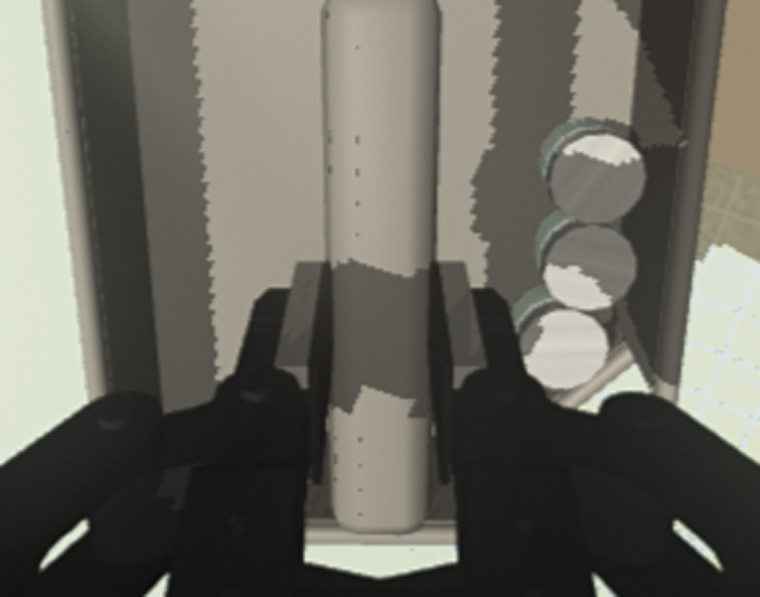

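In the scene crop the fourth pot sits at the lip (tote frame about x +98, y +33). The other three trail along the +y wall, with the farthest centre about 85 mm from the lip point. The tote is steady and clear, with the lip at (505, -184, 102) over the towel.

```bash
python3 -c "
from cell import ctrl
print(ctrl.finish_job())"
```

```text
the job is handed in; nothing more can be done
None
```

I handed the job in at about 11 s: the tote is still in the gripper, tilted about 36° towards the lip and steady about 100 mm above the towel, with all four pots in that corner (the farthest about 85 mm from the lip point) and no bystander touched; no verdict came back.

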